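# Shut down the block heater and take out the digestion vessel

### The job

The digestion run is over: first turn the isolator's handle anticlockwise (seen from above) to its off stop. Then lift the tall capped vessel straight up out of its well in the block heater and set it down, not drop it, standing upright in the steel cooling tray, and let go. Keep the vessel upright all the way, leave the two short plugs in their wells, and do not disturb the bottle or the spatula.

Things in the scene. Friction and masses are not known exactly. Their poses are not given: they have to be found in the camera images.
- vessel: Digestion vessel: closed white plastic cylinder, flat foot, 130 mm tall, 0.18-0.35 kg. Body 36 mm diameter up to 90 mm, cap 40 mm diameter from 90 to 130 mm. Origin at the centre of the underside, z up. Starts in any one of the heater's three wells, foot on the well floor, its top 55 mm (cap and 15 mm of body) above the well plate; 1.5 mm play all round.
- heater: Dry-block heater, fixed: white case 166 mm (x) by 242 mm (y). Origin: centre of underside, z up. Aluminium well plate 110 mm up, inside a guard rim rising to 135 mm; clear space in the rim 136 (x) by 212 mm (y). Three wells at y = -65, 0, 65 mm, x = 0, each 39 mm diameter, 75 mm deep (floor 35 mm up). Fingers fit best on a vessel's +x and -x sides: 48 mm free from cap to rim.
- plug_a: A short white plug with a grey top, 36 mm diameter, 87 mm tall, standing in one of the two other wells; its top is 12 mm above the well plate. Origin at the centre of the underside. Stays where it is.
- plug_b: A second short plug, the same as plug_a, in the remaining well. Stays where it is.
- isolator: Power isolator, fixed: grey box 110 x 110 mm, top face 70 mm up, rotary bar handle on the centre of the top. Origin at the centre of the underside, z up. One short black dash on the top, along +x from the centre, marks off; two dashes, 60 degrees clockwise of it seen from above, mark on.
- handle (a joint): Angle of the isolator handle about its upright axis: 0 = off (at its stop, nose to the single dash), 1.047 rad (60 degrees) = on (other stop). Grows clockwise seen from above. Starts within 0.15 rad of on. No spring: turns against about 0.12 N m of friction and stays where left.
- handle_grip (a point): Point on the handle's turning axis, in the bar, 104 mm above the bench; turns with the handle, x along the bar to its pointed nose, z up. The black bar is 16 mm thick, 64 mm long (32 mm each way from the axis) and stands from 80 to 116 mm above the bench, on a round hub of 20 mm radius whose top is 80 mm above the bench.
- tray: The steel cooling tray, heavy, fixed to the bench: 150 x 150 mm, 18 mm high rim, walls and floor 5 mm. Origin at the centre of the underside (inner floor 5 mm above it), z up. Empty at the start. The tray and the isolator may each be on either side of the heater.
- bottle: Bystander: amber glass bottle with black cap, 64 mm diameter, 130 mm tall, beyond the heater. Origin at the centre of the underside.
- spatula: Bystander: a steel spatula, 200 mm long, lying on the bench between robot and heater. Origin under its middle.
Mind the look-alikes: they are no part of the job. Leave any yellow look-alike of the plug_a alone. Of the things that look like the tray, the larger one is meant.

How it is judged:
By the outcome, as a careful person would: the job done as asked, in the order asked, and still so for the second after the job is handed in, with the robot touching nothing.
It also fails if it takes over 51 s, if anything falls off the work surface, if the arm or the gripper's body presses on something with over 40 N, if the wrist force passes 120 N, or if a joint passes its speed limit or range.

### The arm

A 7-joint arm with a two-finger parallel gripper is mounted at the origin on the work surface. World frame = base frame: x ahead of the robot, y to its left, z up, the work surface at z = 0. Lengths are in m, angles in rad, forces in N, time in s.
With the tool pointing down it reaches from about 0.4 to 0.85 m from the base axis. Payload 10.4 kg.
Tool frame: the origin (TCP) lies midway between the tips of the shut fingers; the grasp point (between the pads) lies 19 mm behind it; z points along the fingers, y is the direction in which the jaws open and shut (so a half turn about z gives the same grasp; the last joint's range is limited). The gripper opens to 85 mm and grips with 20 to 120 N. Pads are 22 mm wide; open, the fingers measure 114 mm over their backs; the gripper's body (76 mm by 85 mm) begins 54 mm behind the grasp point. The pads swing forward as they close: fully open they stand 13 mm farther back than shut.
Start: joints at [-1.251, 0.332, -0.065, 1.46, 0.022, 1.35, -0.088], TCP at [0.21, 0.589, 0.231] pointing down, gripper open.
Joint ranges: [-2.6, 2.6], [-0.5, 2.12], [-1.47, 1.34], [0.16, 2.42], [-1.27, 4.41], [0.06, 2.06], [-2.6, 2.6]. Speed limits (rad/s): [2.22, 2.22, 2.79, 2.79, 3.14, 3.14, 3.14].

### API

Orientations are given as a unit quaternion [x, y, z, w].
In Python, from workcell import manip, viewer gives the robot as it stands.
- The arm moves only by the tool move_arm, never from a script. Its argument "deltas" is a list of rows, each a list of 7 numbers: the shift along the tool's x, y, z in m, then the turn, a rotation vector about the tool's x, y, z in degrees, then the opening, from -1 (shut) to 1 (fully open). In form: [[dx, dy, dz, wx, wy, wz, gripper], ...]. A call has 1 to 10 rows; each row shifts and turns the commanded pose from where the row before left it, along the tool's axes as they then stand; what a row does not reach is not made up. A row lasts 1/8 s, in which the tool goes at most 62.5 mm and 10.7 degrees, less where a joint would pass 70% of its speed; a pose out of reach is approached as far as the arm can. A call with a gripper value outside its range is refused whole. The fingers move at their own pace and stop on an object; "force" is the grip in N (left out, the last holds). Time passes only in rows, so rows that do not move let the fingers close. It gives the time, the measured TCP pose, the force and the opening at its end, in the units of the state.
- manip.get_obs(): the state, without advancing time (a new reading comes with each control period).
- viewer.camera(name): name is "scene" or "top"; returns (picture, depth): 420x560x3 uint8, red, green, blue; 420x560 float32, m along the optical axis (not along the pixel's ray), 0 where there is no reading.
- viewer.calibration(name): a dict with "fx", "fy", "cx", "cy" (pixels), "R" (3x3) and "t" (3): a world point X has camera coordinates R X + t. Camera axes: x right, y down, z forward; pixel columns grow to the right and rows downward; lengths in m; the calibration is good to about 2 mm. A picture is of the moment at which its call begins. calibration takes no time and is no camera call.
- manip.hand_in(): hands the job in, once; it reports no verdict.
The state is a dict: "clock": time; "joint_pos": joint angles; "joint_velocities": joint speeds; "tau": joint torques, N m; "position": TCP position; "ee_rot": TCP orientation; "ft_force": force on the tool from outside, world axes, zero at the start; "torque": the same for the moment, N m; "grip_width": opening from 0.0 (shut) to 1.0 (fully open).
Only numpy, scipy, OpenCV 4.12 (cv2) and the standard library are available. Lean on these libraries where they do the work, as an engineer would, in place of code of your own. Each camera call takes 0.05 s, during which the arm holds its last target.

## Working session

There is one attempt and no reset: what is moved stays moved. The work goes in short steps, Python scripts to look and compute and a tool call to move; the robot and the scene stay as the last step left them, time stands still between calls to the robot, and variables do not carry over. Pictures are saved under pics/ and viewed, and the job is handed in when it is done.

Besides the shell and the picture viewer there is one more tool, called after ">>>" by a JSON object that holds its "op" and its "data". move_arm: Moves the arm, as the interface text tells. Its arguments: {"type":"object","properties":{"deltas":{"type":"array"},"force":{"type":"number"}},"required":["deltas"]}

```bash
mkdir -p pics
cat > look.py <<'E'
import sys,cv2,numpy as np
from workcell import manip,viewer
tag=sys.argv[1]
for n in sys.argv[2:]:
    p,d=viewer.camera(n); np.savez(f'{n}_{tag}.npz',p=p,d=d)
    cv2.imwrite(f'pics/{n}_{tag}.png',cv2.cvtColor(p,cv2.COLOR_RGB2BGR))
    c=viewer.calibration(n); print(n,{k:np.round(v,3).tolist() for k,v in c.items()})
print(manip.get_obs())
E
python3 look.py 0 scene top
```

```text
scene {'fx': 511.066, 'fy': 511.066, 'cx': 275.943, 'cy': 213.704, 'R': [[0.397, 0.918, 0.007], [0.678, -0.288, -0.676], [-0.618, 0.273, -0.737]], 't': [-0.293, -0.292, 1.695]}
top {'fx': 430.278, 'fy': 430.278, 'cx': 288.472, 'cy': 211.322, 'R': [[0.025, -1.0, 0.014], [-0.999, -0.025, -0.033], [0.034, -0.014, -0.999]], 't': [0.06, 0.553, 1.163]}
{'clock': 0.1, 'joint_pos': array([-1.25060025,  0.33280432, -0.06472993,  1.46087389,  0.02158593,
        1.34988679, -0.08849227]), 'joint_velocities': array([ 7.27720037e-04, -2.23851373e-03, -1.84046418e-07, -2.77314527e-03,
        4.68121345e-04,  6.92370437e-04, -3.69846935e-04]), 'tau': array([ 9.40034479e-04, -6.26754642e+01,  4.88762290e-02, -3.92425203e+01,
        1.62561284e-02,  7.05695697e-03,  4.58389977e-06]), 'position': array([0.20994344, 0.58832263, 0.23059037]), 'ee_rot': array([ 1.70534169e-01,  9.85351556e-01, -6.32116466e-04, -9.18979718e-05]), 'ft_force': array([ 0.46079944, -0.43209319, -0.47449511]), 'torque': array([-0.0259664 ,  0.03523536,  0.03601165]), 'grip_width': 0.9953751724012436}
```

View pics/scene_0.png

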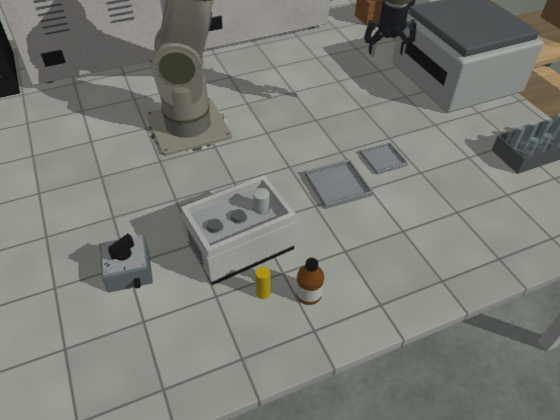

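View pics/top_0.png

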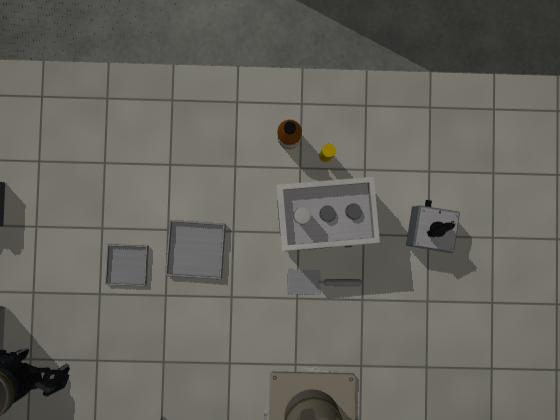

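The top view shows the isolator at px (434,229). The heater is at (328,214), with the tall vessel in its left well at (302,215) and plugs at (328,213) and (354,211). The large tray is at (197,250) and the small look-alike at (128,265). The spatula lies at about (325,282). I'll measure these next.

```bash
cat > h.py <<'E'
import numpy as np,cv2
from workcell import viewer
def ray(n,u,v,z):
    c=viewer.calibration(n);R=np.array(c['R']);t=np.array(c['t'])
    d=R.T@np.array([(u-c['cx'])/c['fx'],(v-c['cy'])/c['fy'],1]);o=-R.T@t
    return o+d*(z-o[2])/d[2]
def cloud(n,dep):
    c=viewer.calibration(n);R=np.array(c['R']);t=np.array(c['t'])
    v,u=np.indices(dep.shape)
    P=np.stack([(u-c['cx'])/c['fx']*dep,(v-c['cy'])/c['fy']*dep,dep],-1)
    X=(P-t)@R; X[dep==0]=np.nan
    return X
E
python3 - <<'E'
import cv2,numpy as np
from h import *
z=np.load('top_0.npz');p=z['p'];X=cloud('top',z['d'])
def reg(u0,u1,v0,v1,z0,z1,l):
    s=X[v0:v1,u0:u1];m=(s[...,2]>z0)&(s[...,2]<z1)
    q=s[m]
    r=cv2.minAreaRect(q[:,:2].astype(np.float32))
    print(l,len(q),'mean',q.mean(0).round(4),'rect',np.round(r[0],4),np.round(r[1],4),round(r[2],2))
    return q
reg(400,470,195,260,.062,.076,'iso top')
reg(400,470,195,260,.090,.125,'handle')
reg(265,390,170,260,.128,.142,'rim')
reg(285,320,200,230,.155,.175,'vessel')
reg(315,342,200,225,.115,.126,'plug mid')
reg(343,368,200,225,.115,.126,'plug right')
reg(160,235,212,285,.012,.025,'tray rim')
reg(160,235,212,285,.002,.025,'tray')
reg(270,308,110,150,.11,.15,'bottle')
for n,a in (('top',(395,475,190,270)),):
    c=p[a[2]:a[3],a[0]:a[1]]
    cv2.imwrite('pics/iso.png',cv2.cvtColor(cv2.resize(c,None,fx=7,fy=7,interpolation=cv2.INTER_CUBIC),cv2.COLOR_RGB2BGR))
c=p[170:260,265:390];cv2.imwrite('pics/heat.png',cv2.cvtColor(cv2.resize(c,None,fx=6,fy=6,interpolation=cv2.INTER_CUBIC),cv2.COLOR_RGB2BGR))
E
```

```text
iso top 1452 mean [ 0.5131 -0.3062  0.0698] rect [ 0.5135 -0.3101] [0.1104 0.1101] 82.36
handle 205 mean [ 0.5127 -0.3058  0.113 ] rect [ 0.5133 -0.31  ] [0.0166 0.0653] 25.86
rim 1571 mean [ 0.5448 -0.0235  0.1352] rect [ 0.5449 -0.0218] [0.1603 0.2364] 6.21
vessel 223 mean [0.5376 0.0435 0.1647] rect [0.5376 0.0429] [0.0386 0.037 ] 46.28
plug mid 162 mean [ 0.5445 -0.0208  0.1218] rect [ 0.5477 -0.0178] [0.0421 0.0387] 16.9
plug right 163 mean [ 0.5518 -0.086   0.1219] rect [ 0.5584 -0.0914] [0.0451 0.0491] 13.95
tray rim 434 mean [0.4409 0.3257 0.0173] rect [0.4428 0.3233] [0.1509 0.1502] 87.59
tray 3286 mean [0.4441 0.3223 0.0067] rect [0.4455 0.32  ] [0.1959 0.2024] 1.45
bottle 118 mean [0.7536 0.0778 0.1294] rect [0.7539 0.0777] [0.0269 0.0274] 1.29
```

```bash
python3 -c "
import numpy as np,cv2
p=np.load('scene_0.npz')['p'][225:300,90:165]
cv2.imwrite('pics/iso_s.png',cv2.cvtColor(cv2.resize(p,None,fx=7,fy=7,interpolation=cv2.INTER_CUBIC),cv2.COLOR_RGB2BGR))"
```

```text
(no output)
```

View pics/iso.png

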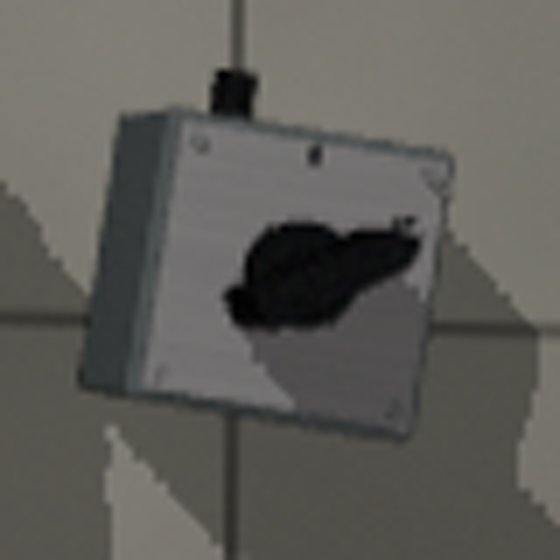

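View pics/iso_s.png

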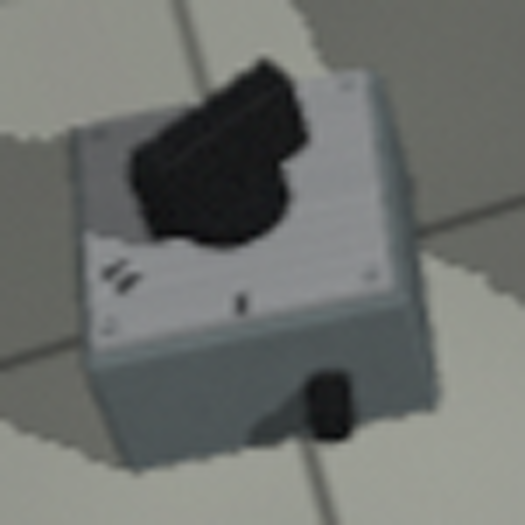

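View pics/heat.png

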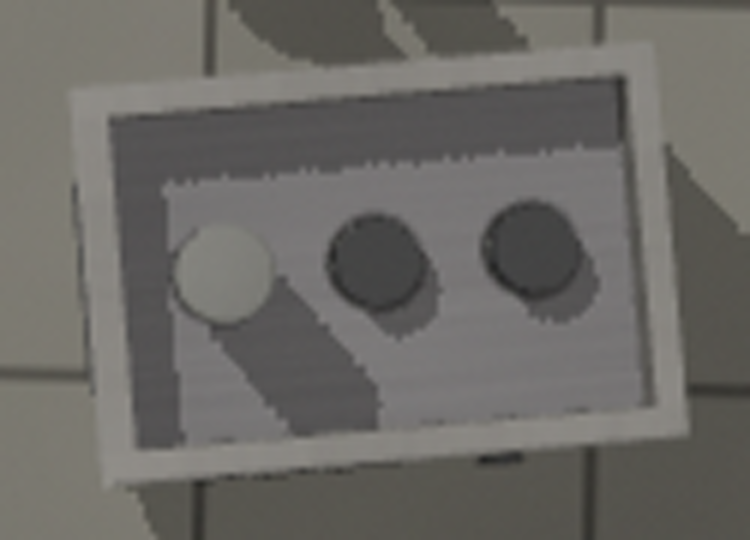

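```bash
cat > plan.py <<'E'
import sys,numpy as np
from workcell import manip
from scipy.spatial.transform import Rotation as Ro
# world deltas to tool axes for targets
o=manip.get_obs();R=Ro.from_quat(o['ee_rot']).as_matrix();p=o['position']
print('pos',p.round(4),'jaw yaw',np.degrees(np.arctan2(R[1,1],R[0,1])).round(2),'tilt',(R[:,2]).round(4),'F',o['ft_force'].round(1),'gw',round(o['grip_width'],3),'t',o['clock'],'q7',o['joint_pos'].round(2))
for a in sys.argv[1:]:
    g=np.array([float(x) for x in a.split(',')]); print(a,'tool delta',(R.T@(g-p)).round(4)); p=g
E
python3 plan.py .42,.22,.231 .513,-.31,.231 .513,-.31,.09
python3 - <<'E'
import cv2,numpy as np
from h import *
z=np.load('scene_0.npz');X=cloud('scene',z['d'])
def reg(u0,u1,v0,v1,z0,z1,l):
    s=X[v0:v1,u0:u1];q=s[(s[...,2]>z0)&(s[...,2]<z1)]
    r=cv2.minAreaRect(q[:,:2].astype(np.float32));print(l,len(q),q.mean(0).round(4),np.round(r[0],4),np.round(r[1],4),round(r[2],2))
reg(90,165,225,300,.064,.074,'iso');reg(90,165,225,300,.112,.12,'handle');reg(250,275,180,220,.160,.175,'vessel');reg(295,375,150,215,.013,.023,'tray');reg(175,300,170,260,.13,.14,'rim')
E
```

```text
pos [0.2099 0.5883 0.2306] jaw yaw 70.36 tilt [-4.0e-04 -1.2e-03 -1.0e+00] F [ 0.5 -0.4 -0.5] gw 0.995 t 0.1 q7 [-1.25  0.33 -0.06  1.46  0.02  1.35 -0.09]
.42,.22,.231 tool delta [-0.3216 -0.2763 -0.    ]
.513,-.31,.231 tool delta [-0.2657 -0.4679  0.0006]
.513,-.31,.09 tool delta [0.     0.0002 0.141 ]
iso 1125 [ 0.5251 -0.3094  0.0693] [ 0.5135 -0.3092] [0.1084 0.1113] 81.98
handle 144 [ 0.512  -0.3075  0.1153] [ 0.512  -0.3083] [0.0185 0.0605] 24.17
vessel 158 [0.5387 0.0435 0.1644] [0.5392 0.0438] [0.0369 0.0433] 68.39
tray 365 [0.4423 0.3275 0.0168] [0.4319 0.3527] [0.2086 0.1818] 87.85
rim 1419 [ 0.5495 -0.0212  0.1344] [ 0.5423 -0.02  ] [0.167  0.2383] 5.73
```

>>> {"op": "move_arm", "data": {"deltas": [[-0.032,-0.028,0,0,0,0,1],[-0.032,-0.028,0,0,0,0,1],[-0.032,-0.028,0,0,0,0,1],[-0.032,-0.028,0,0,0,0,1],[-0.032,-0.028,0,0,0,0,1],[-0.032,-0.028,0,0,0,0,1],[-0.032,-0.028,0,0,0,0,1],[-0.032,-0.028,0,0,0,0,1],[-0.032,-0.028,0,0,0,0,1],[-0.032,-0.028,0,0,0,0,1]]}}

```text
clock: 1.35
position: [0.4177, 0.216, 0.2311]
ee_rot: [0.171, 0.985, -0.0, -0.0]
ft_force: [0.9, -0.3, -0.4]
grip_width: 0.996
```

>>> {"op": "move_arm", "data": {"deltas": [[-0.026,-0.047,0,0,0,0,1],[-0.026,-0.047,0,0,0,0,1],[-0.026,-0.047,0,0,0,0,1],[-0.026,-0.047,0,0,0,0,1],[-0.026,-0.047,0,0,0,0,1],[-0.026,-0.047,0,0,0,0,1],[-0.026,-0.047,0,0,0,0,1],[-0.026,-0.047,0,0,0,0,1],[-0.026,-0.047,0,0,0,0,1],[-0.026,-0.047,0,0,0,0,1]]}}

```text
clock: 2.6
position: [0.5045, -0.314, 0.2311]
ee_rot: [0.17, 0.985, 0.0, -0.0]
ft_force: [0.1, 0.7, -0.2]
grip_width: 0.999
```

>>> {"op": "move_arm", "data": {"deltas": [[0,0,0,0,0,8.9,1],[0,0,0,0,0,8.9,1],[0,0,0,0,0,8.9,1],[0,0,0,0,0,8.9,1],[0,0,0,0,0,8.9,1],[0,0,0,0,0,0,1],[0,0,0,0,0,0,1]]}}

```text
clock: 3.48
position: [0.5042, -0.3125, 0.2311]
ee_rot: [0.529, 0.848, 0.0, -0.0]
ft_force: [-0.4, -0.6, 0.8]
grip_width: 0.998
```

```bash
python3 plan.py .513,-.31,.231 .513,-.31,.09; python3 look.py 1 top scene >/dev/null
python3 - <<'E'
import cv2,numpy as np
p=np.load('scene_1.npz')['p'][120:320,40:300]
cv2.imwrite('pics/c1.png',cv2.cvtColor(cv2.resize(p,None,fx=3,fy=3,interpolation=cv2.INTER_CUBIC),cv2.COLOR_RGB2BGR))
E
```

```text
pos [ 0.5042 -0.3125  0.2311] jaw yaw 26.06 tilt [-3.e-04  2.e-04 -1.e+00] F [-0.4 -0.6  0.8] gw 0.998 t 3.475 q7 [-0.27  0.36  0.95  1.59 -0.3   1.34  1.18]
.513,-.31,.231 tool delta [-0.0016  0.009   0.0001]
.513,-.31,.09 tool delta [-0.     0.     0.141]
```

View pics/c1.png

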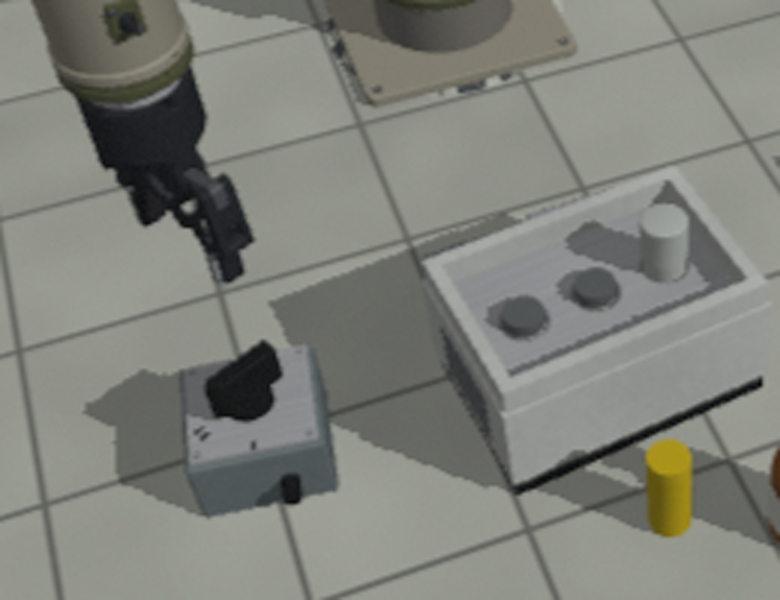

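The scene crop shows the open gripper above the isolator (handle near px (245,380) in the crop), with the jaws across the bar. Next I descend and grip.

>>> {"op": "move_arm", "data": {"deltas": [[-0.002,0.009,0.02,0,0,0,1],[0,0,0.03,0,0,0,1],[0,0,0.03,0,0,0,1],[0,0,0.03,0,0,0,1],[0,0,0.02,0,0,0,1],[0,0,0.011,0,0,0,1],[0,0,0,0,0,0,1],[0,0,0,0,0,0,1]], "force": 40}}

```text
clock: 4.58
position: [0.5137, -0.3109, 0.0911]
ee_rot: [0.531, 0.847, 0.0, 0.001]
ft_force: [0.9, 0.1, -0.0]
grip_width: 1.0
```

```bash
python3 plan.py .513,-.31,.09
```

```text
pos [ 0.5137 -0.3109  0.0911] jaw yaw 25.86 tilt [ 1.3e-03 -5.0e-04 -1.0e+00] F [ 0.9  0.1 -0. ] gw 1.0 t 4.575 q7 [-0.19  0.52  0.86  1.73 -0.44  1.1   1.25]
.513,-.31,.09 tool delta [ 0.0011 -0.0002  0.0011]
```

>>> {"op": "move_arm", "data": {"deltas": [[0.001,0,0,0,0,0,-1],[0,0,0,0,0,0,-1],[0,0,0,0,0,0,-1],[0,0,0,0,0,0,-1],[0,0,0,0,0,0,-1],[0,0,0,0,0,0,-1],[0,0,0,0,0,0,-1],[0,0,0,0,0,0,-1]], "force": 40}}

```text
clock: 5.58
position: [0.5119, -0.3101, 0.0906]
ee_rot: [0.531, 0.847, -0.0, -0.0]
ft_force: [-4.7, -0.1, 5.1]
grip_width: 0.178
```

>>> {"op": "move_arm", "data": {"deltas": [[0,0,0,0,0,-6,-1],[0,0,0,0,0,-6,-1],[0,0,0,0,0,-6,-1],[0,0,0,0,0,-6,-1],[0,0,0,0,0,-6,-1],[0,0,0,0,0,-6,-1],[0,0,0,0,0,-6,-1],[0,0,0,0,0,-6,-1],[0,0,0,0,0,-4,-1],[0,0,0,0,0,0,-1]]}}

```text
clock: 6.82
position: [0.5123, -0.3095, 0.0906]
ee_rot: [0.105, 0.994, 0.0, -0.0]
ft_force: [-4.2, 2.5, 5.1]
grip_width: 0.176
```

```bash
python3 plan.py; python3 -c "
from workcell import manip;print(manip.get_obs()['torque'])"
```

```text
pos [ 0.5123 -0.3095  0.0906] jaw yaw 77.9 tilt [-7.e-04  1.e-03 -1.e+00] F [-4.2  2.5  5.1] gw 0.176 t 6.825 q7 [-0.06  0.45  0.66  1.72 -0.31  1.07  2.07]
[0.63184409 0.8017001  0.11101775]
```

>>> {"op": "move_arm", "data": {"deltas": [[0,0,0,0,0,-2,-1],[0,0,0,0,0,-2,-1],[0,0,0,0,0,-1,-1],[0,0,0,0,0,-1,-1],[0,0,0,0,0,0,-1]]}}

```text
clock: 7.45
position: [0.5122, -0.3095, 0.0906]
ee_rot: [0.054, 0.999, 0.001, -0.0]
ft_force: [-2.6, 2.0, 4.9]
grip_width: 0.181
```

```bash
python3 plan.py; python3 -c "
from workcell import manip;print(manip.get_obs()['torque'])"
```

```text
pos [ 0.5122 -0.3095  0.0906] jaw yaw 83.76 tilt [-6.0e-04  1.4e-03 -1.0e+00] F [-2.6  2.   4.9] gw 0.181 t 7.45 q7 [-0.04  0.45  0.64  1.72 -0.3   1.07  2.16]
[ 0.74744016  0.84373428 -0.89600394]
```

>>> {"op": "move_arm", "data": {"deltas": [[0,0,0,0,0,0,1],[0,0,0,0,0,0,1],[0,0,0,0,0,0,1],[0,0,0,0,0,0,1],[0,0,0,0,0,0,1],[0,0,-0.03,0,0,0,1],[0,0,-0.05,0,0,0,1],[0,0,-0.06,0,0,0,1]]}}

```text
clock: 8.45
position: [0.5122, -0.3093, 0.2311]
ee_rot: [0.054, 0.999, 0.0, -0.001]
ft_force: [0.4, 0.1, 0.4]
grip_width: 1.002
```

>>> {"op": "move_arm", "data": {"deltas": [[-0.01,0.04,0,0,0,9,1],[0,0.04,0,0,0,9,1],[0,0,0,0,0,9,1],[0,0,0,0,0,9,1],[0,0,0,0,0,9,1],[0,0,0,0,0,9,1],[0,0,0,0,0,9,1],[0,0,0,0,0,9,1],[0,0,0,0,0,5.5,1],[0,0,0,0,0,0,1]]}}

```text
clock: 9.7
position: [0.5374, -0.2322, 0.2302]
ee_rot: [0.667, 0.745, -0.0, -0.0]
ft_force: [0.8, -0.0, -0.1]
grip_width: 0.999
```

```bash
python3 plan.py .5379,.043,.24; python3 look.py 2 top scene >/dev/null
python3 - <<'E'
import cv2,numpy as np
from h import *
z=np.load('top_2.npz');X=cloud('top',z['d'])[190:265,395:475]
s=np.load('scene_2.npz');Y=cloud('scene',s['d'])[225:300,90:165]
for q in (X,Y):
    q=q[(q[...,2]>.09)&(q[...,2]<.12)]
    if len(q)>3:
        r=cv2.minAreaRect(q[:,:2].astype(np.float32));print(len(q),np.round(r[0],4),np.round(r[1],4),r[2])
p=np.hstack([z['p'][190:290,360:490],s['p'][200:300,75:205]])
cv2.imwrite('pics/c2.png',cv2.cvtColor(cv2.resize(p,None,fx=3,fy=3,interpolation=cv2.INTER_CUBIC),cv2.COLOR_RGB2BGR))
E
```

```text
pos [ 0.5374 -0.2322  0.2302] jaw yaw 6.4 tilt [-1.e-04  0.e+00 -1.e+00] F [ 0.8 -0.  -0.1] gw 0.999 t 9.7 q7 [-0.39  0.32  0.89  1.61 -0.26  1.33  0.65]
.5379,.043,.24 tool delta [ 0.2735  0.0312 -0.0098]
200 [ 0.512 -0.309] [0.0164 0.0629] 82.08970642089844
```

View pics/c2.png

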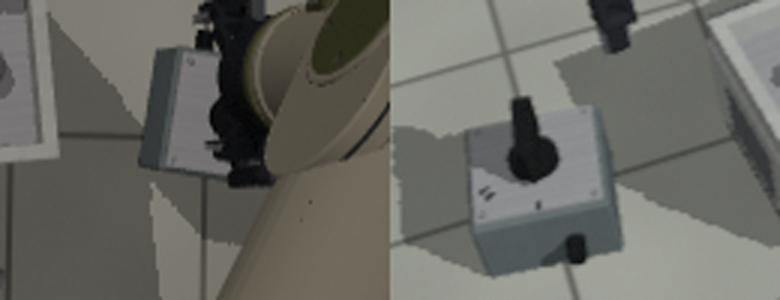

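The crop shows the handle bar lined up with the single dash (dash at about (538,205)). It measures -7.9° and the box -7.6 to -8.0°, so it is at its off stop. Next is the vessel.

>>> {"op": "move_arm", "data": {"deltas": [[0.03,0.004,-0.01,0,0,0,1],[0.03,0.003,0,0,0,0,1],[0.03,0.003,0,0,0,0,1],[0.03,0.003,0,0,0,0,1],[0.03,0.003,0,0,0,0,1],[0.03,0.003,0,0,0,0,1],[0.03,0.003,0,0,0,0,1],[0.03,0.003,0,0,0,0,1],[0.0335,0.006,0,0,0,0,1],[0,0,0,0,0,0,1]]}}

```text
clock: 11.05
position: [0.5379, 0.046, 0.2401]
ee_rot: [0.664, 0.747, 0.0, -0.0]
ft_force: [-0.3, -0.3, -1.0]
grip_width: 1.002
```

```bash
python3 plan.py .538,.0431,.24 .538,.0431,.122; python3 look.py 3 scene >/dev/null
python3 - <<'E'
import cv2,numpy as np
s=np.load('scene_3.npz')
cv2.imwrite('pics/c3.png',cv2.cvtColor(cv2.resize(s['p'][110:280,160:340],None,fx=3,fy=3,interpolation=cv2.INTER_CUBIC),cv2.COLOR_RGB2BGR))
E
```

```text
pos [0.5379 0.046  0.2401] jaw yaw 6.73 tilt [-2.e-04  5.e-04 -1.e+00] F [-0.3 -0.3 -1. ] gw 1.002 t 11.05 q7 [-0.85  0.15  0.76  1.71 -0.11  1.32  0.05]
.538,.0431,.24 tool delta [-0.0029 -0.0002  0.0001]
.538,.0431,.122 tool delta [-1.00e-04  0.00e+00  1.18e-01]
```

View pics/c3.png

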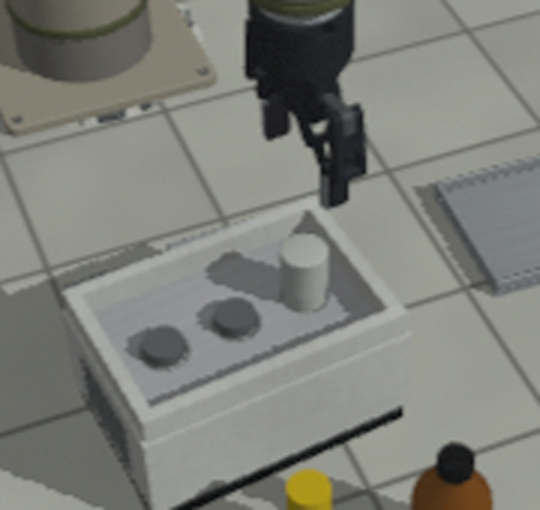

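>>> {"op": "move_arm", "data": {"deltas": [[0,0,0.02,0,0,0,1],[0,0,0.02,0,0,0,1],[0,0,0,0,0,0,1],[0,0,0,0,0,0,1]]}}

```text
clock: 11.6
position: [0.5383, 0.0422, 0.2011]
ee_rot: [0.667, 0.745, 0.0, 0.0]
ft_force: [-0.5, -0.1, 0.4]
grip_width: 1.002
```

```bash
python3 plan.py .538,.0431,.2 .538,.0431,.122
```

```text
pos [0.5383 0.0422 0.2011] jaw yaw 6.32 tilt [ 9.e-04  1.e-04 -1.e+00] F [-0.5 -0.1  0.4] gw 1.002 t 11.6 q7 [-0.84  0.19  0.76  1.76 -0.14  1.24  0.07]
.538,.0431,.2 tool delta [ 0.0009 -0.0002  0.0011]
.538,.0431,.122 tool delta [-0.     -0.0001  0.078 ]
```

>>> {"op": "move_arm", "data": {"deltas": [[0.001,0,0.02,0,0,0,1],[0,0,0.02,0,0,0,1],[0,0,0.02,0,0,0,1],[0,0,0.018,0,0,0,1],[0,0,0,0,0,0,1],[0,0,0,0,0,0,1]]}}

```text
clock: 12.35
position: [0.5384, 0.0439, 0.1231]
ee_rot: [0.667, 0.745, 0.0, 0.0]
ft_force: [-1.1, 0.5, -0.1]
grip_width: 1.0
```

>>> {"op": "move_arm", "data": {"deltas": [[0,0,0,0,0,0,-1],[0,0,0,0,0,0,-1],[0,0,0,0,0,0,-1],[0,0,0,0,0,0,-1],[0,0,0,0,0,0,-1],[0,0,0,0,0,0,-1],[0,0,0,0,0,0,-1]], "force": 40}}

```text
clock: 13.22
position: [0.5378, 0.0439, 0.1228]
ee_rot: [0.667, 0.745, 0.0, -0.0]
ft_force: [-2.6, -1.0, 5.9]
grip_width: 0.461
```

```bash
python3 plan.py .538,.0431,.122
```

```text
pos [0.5378 0.0439 0.1228] jaw yaw 6.36 tilt [-2.e-04  5.e-04 -1.e+00] F [-2.6 -1.   5.9] gw 0.461 t 13.225 q7 [-0.8   0.28  0.74  1.85 -0.21  1.09  0.13]
.538,.0431,.122 tool delta [-0.0009  0.0001  0.0008]
```

Gripped at about 39 mm, which matches the cap. Lifting straight up.

>>> {"op": "move_arm", "data": {"deltas": [[0,0,0,0,0,0,-1],[0,0,-0.008,0,0,0,-1],[0,0,-0.012,0,0,0,-1],[0,0,-0.012,0,0,0,-1],[0,0,-0.012,0,0,0,-1]], "force": 60}}

```text
clock: 13.85
position: [0.538, 0.044, 0.1674]
ee_rot: [0.667, 0.745, 0.0, 0.0]
ft_force: [0.6, -0.3, -1.6]
grip_width: 0.452
```

>>> {"op": "move_arm", "data": {"deltas": [[0,0,-0.012,0,0,0,-1],[0,0,-0.012,0,0,0,-1],[0,0,-0.012,0,0,0,-1],[0,0,-0.012,0,0,0,-1],[0,0,-0.012,0,0,0,-1],[0,0,-0.012,0,0,0,-1],[0,0,-0.012,0,0,0,-1],[0,0,-0.005,0,0,0,-1],[0,0,0,0,0,0,-1]]}}

```text
clock: 14.98
position: [0.5379, 0.044, 0.2555]
ee_rot: [0.667, 0.745, 0.0, 0.0]
ft_force: [-0.1, 0.5, -3.5]
grip_width: 0.45
```

```bash
python3 plan.py .4425,.3235,.255 .4425,.3235,.094; python3 look.py 4 scene >/dev/null
python3 - <<'E'
import cv2,numpy as np
s=np.load('scene_4.npz')
cv2.imwrite('pics/c4.png',cv2.cvtColor(cv2.resize(s['p'][110:280,160:340],None,fx=3,fy=3,interpolation=cv2.INTER_CUBIC),cv2.COLOR_RGB2BGR))
E
```

```text
pos [0.5379 0.044  0.2555] jaw yaw 6.37 tilt [ 3.e-04  3.e-04 -1.e+00] F [-0.1  0.5 -3.5] gw 0.45 t 14.975 q7 [-0.86  0.14  0.77  1.69 -0.1   1.35  0.04]
.4425,.3235,.255 tool delta [ 0.2884 -0.0638  0.0005]
.4425,.3235,.094 tool delta [-0.00e+00 -1.00e-04  1.61e-01]
```

View pics/c4.png

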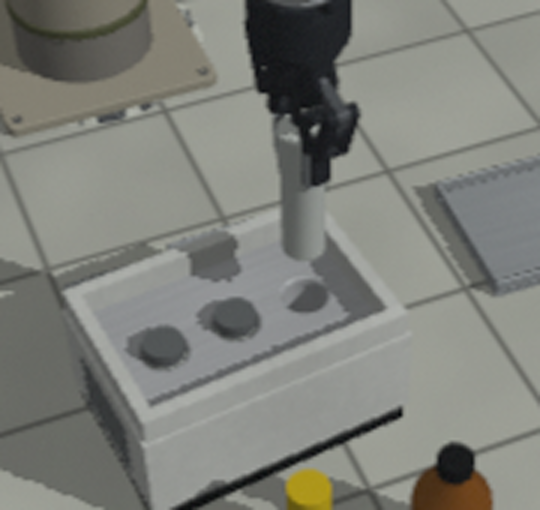

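The well at crop px (305,295) is empty and the vessel hangs upright at (303,190), clear of the rim. Moving over the tray.

>>> {"op": "move_arm", "data": {"deltas": [[0.01,-0.002,0,0,0,0,-1],[0.02,-0.005,0,0,0,0,-1],[0.03,-0.007,0,0,0,0,-1],[0.036,-0.008,0,0,0,0,-1],[0.036,-0.008,0,0,0,0,-1],[0.036,-0.008,0,0,0,0,-1],[0.036,-0.008,0,0,0,0,-1],[0.036,-0.008,0,0,0,0,-1],[0.028,-0.006,0,0,0,0,-1],[0.02,-0.004,0,0,0,0,-1]]}}

```text
clock: 16.27
position: [0.4411, 0.3248, 0.2549]
ee_rot: [0.666, 0.746, -0.0, -0.0]
ft_force: [0.6, 0.1, -2.2]
grip_width: 0.456
```

>>> {"op": "move_arm", "data": {"deltas": [[0,0,0.01,0,0,0,-1],[0,0,0.02,0,0,0,-1],[0,0,0.02,0,0,0,-1],[0,0,0.02,0,0,0,-1],[0,0,0.02,0,0,0,-1],[0,0,0.02,0,0,0,-1],[0,0,0.02,0,0,0,-1],[0,0,0.01,0,0,0,-1],[0,0,0,0,0,0,-1],[0,0,0,0,0,0,-1]]}}

```text
clock: 17.52
position: [0.4428, 0.3231, 0.116]
ee_rot: [0.667, 0.745, 0.001, 0.0]
ft_force: [0.4, -0.2, -1.8]
grip_width: 0.456
```

```bash
python3 plan.py .4425,.3235,.092; python3 look.py 5 scene top >/dev/null
python3 - <<'E'
import cv2,numpy as np
from h import *
s=np.load('scene_5.npz');t=np.load('top_5.npz')
p=np.hstack([s['p'][80:230,260:410],t['p'][190:340,140:290]])
cv2.imwrite('pics/c5.png',cv2.cvtColor(cv2.resize(p,None,fx=2.6,fy=2.6,interpolation=cv2.INTER_CUBIC),cv2.COLOR_RGB2BGR))
E
```

```text
pos [0.4428 0.3231 0.116 ] jaw yaw 6.33 tilt [ 8.e-04  8.e-04 -1.e+00] F [ 0.4 -0.2 -1.8] gw 0.456 t 17.525 q7 [-1.16  0.28  0.52  1.83 -0.16  1.07 -0.47]
.4425,.3235,.092 tool delta [ 0.0004 -0.0003  0.024 ]
```

View pics/c5.png

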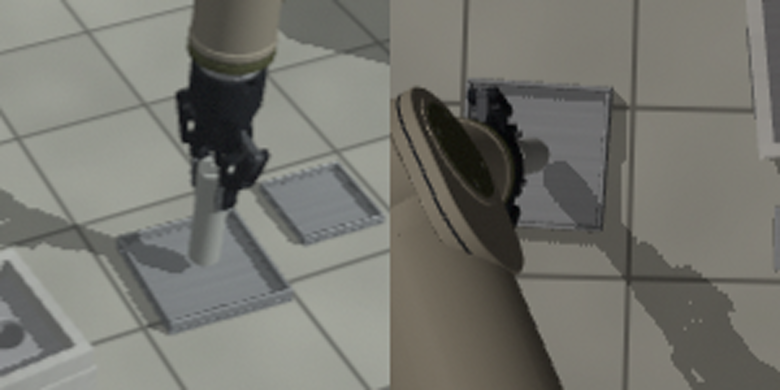

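The vessel hangs upright over the middle of the larger tray, foot at about (205,262) in the left crop. Contact is expected at TCP z of about 0.093, so I'll come down gently.

>>> {"op": "move_arm", "data": {"deltas": [[0,0,0.008,0,0,0,-1],[0,0,0.006,0,0,0,-1],[0,0,0.004,0,0,0,-1],[0,0,0.002,0,0,0,-1],[0,0,0.001,0,0,0,-1],[0,0,0,0,0,0,-1],[0,0,0,0,0,0,-1]]}}

```text
clock: 18.5
position: [0.4424, 0.3231, 0.0945]
ee_rot: [0.667, 0.745, 0.0, -0.0]
ft_force: [-0.2, 0.3, -2.9]
grip_width: 0.454
```

>>> {"op": "move_arm", "data": {"deltas": [[0,0,0.001,0,0,0,-1],[0,0,0,0,0,0,-1]]}}

```text
clock: 18.75
position: [0.4423, 0.3231, 0.0933]
ee_rot: [0.667, 0.745, -0.0, -0.0]
ft_force: [-0.4, 0.5, -2.4]
grip_width: 0.458
```

>>> {"op": "move_arm", "data": {"deltas": [[0,0,0.001,0,0,0,-1],[0,0,0,0,0,0,-1]]}}

```text
clock: 19.0
position: [0.4425, 0.3233, 0.0929]
ee_rot: [0.667, 0.745, 0.0, -0.0]
ft_force: [-1.4, -1.1, 5.2]
grip_width: 0.458
```

Contact: Fz went from -2.4 to +5.2 N at z = 0.0929. Releasing.

>>> {"op": "move_arm", "data": {"deltas": [[0,0,0,0,0,0,0.1],[0,0,0,0,0,0,0.3],[0,0,0,0,0,0,0.6],[0,0,0,0,0,0,1],[0,0,0,0,0,0,1],[0,0,0,0,0,0,1],[0,0,0,0,0,0,1]]}}

```text
clock: 19.88
position: [0.4424, 0.3231, 0.0923]
ee_rot: [0.667, 0.745, 0.0, 0.0]
ft_force: [-0.2, 0.3, 0.1]
grip_width: 0.998
```

>>> {"op": "move_arm", "data": {"deltas": [[0,0,-0.015,0,0,0,1],[0,0,-0.025,0,0,0,1],[0,0,-0.03,0,0,0,1],[0,0,-0.03,0,0,0,1],[0,0,-0.03,0,0,0,1],[0,0,-0.02,0,0,0,1],[-0.04,-0.03,0,0,0,0,1],[-0.04,-0.03,0,0,0,0,1],[0,0,0,0,0,0,1],[0,0,0,0,0,0,1]]}}

```text
clock: 21.12
position: [0.3918, 0.2374, 0.2433]
ee_rot: [0.667, 0.745, 0.001, -0.0]
ft_force: [0.1, 0.7, 0.2]
grip_width: 0.998
```

```bash
python3 plan.py; python3 look.py 6 scene top >/dev/null
python3 - <<'E'
import cv2,numpy as np
from h import *
s=np.load('scene_6.npz');t=np.load('top_6.npz')
for n,z in (('scene',s),('top',t)):
    X=cloud(n,z['d'])
    for l,(x,y,r,a,b) in dict(vessel=(.4425,.3233,.04,.12,.15),plugm=(.5447,-.0208,.022,.116,.127),plugr=(.5518,-.086,.022,.116,.127),handle=(.513,-.309,.04,.09,.12),bottle=(.754,.078,.02,.12,.14)).items():
        m=(np.hypot(X[...,0]-x,X[...,1]-y)<r)&(X[...,2]>a)&(X[...,2]<b);q=X[m]
        if len(q)>5: rr=cv2.minAreaRect(q[:,:2].astype(np.float32));print(n,l,len(q),q.mean(0).round(4),q[:,2].max().round(4),np.round(rr[0],4),np.round(rr[1],4),round(rr[2],1))
cv2.imwrite('pics/s6.png',cv2.cvtColor(s['p'],cv2.COLOR_RGB2BGR));cv2.imwrite('pics/t6.png',cv2.cvtColor(t['p'],cv2.COLOR_RGB2BGR))
E
```

```text
pos [0.3918 0.2374 0.2433] jaw yaw 6.36 tilt [ 9.0e-04  1.9e-03 -1.0e+00] F [0.1 0.7 0.2] gw 0.998 t 21.125 q7 [-1.21 -0.09  0.54  1.89  0.04  1.33 -0.57]
scene vessel 157 [0.4462 0.3203 0.1321] 0.1409 [0.4435 0.3224] [0.0388 0.0392] 61.2
scene plugm 136 [ 0.545  -0.0206  0.1216] 0.1264 [ 0.5442 -0.0204] [0.0323 0.0369] 69.0
scene plugr 137 [ 0.5519 -0.0851  0.1215] 0.127 [ 0.5514 -0.0843] [0.034  0.0347] 71.3
scene handle 203 [ 0.5171 -0.3085  0.111 ] 0.1196 [ 0.5121 -0.309 ] [0.0166 0.0658] 81.7
scene bottle 138 [0.7558 0.0776 0.1287] 0.1342 [0.7545 0.078 ] [0.0294 0.0283] 14.6
top vessel 226 [0.4431 0.3209 0.134 ] 0.1391 [0.4425 0.3215] [0.0376 0.0388] 88.9
top plugm 161 [ 0.5446 -0.021   0.1221] 0.1268 [ 0.5446 -0.0211] [0.0322 0.0325] 1.4
top plugr 162 [ 0.5514 -0.0856  0.122 ] 0.1263 [ 0.5511 -0.0862] [0.0323 0.0351] 0.7
top handle 238 [ 0.5119 -0.3075  0.111 ] 0.1199 [ 0.5126 -0.3105] [0.0191 0.0627] 82.6
top bottle 116 [0.7537 0.0781 0.1301] 0.1384 [0.7539 0.0779] [0.0271 0.0272] 1.8
```

View pics/s6.png

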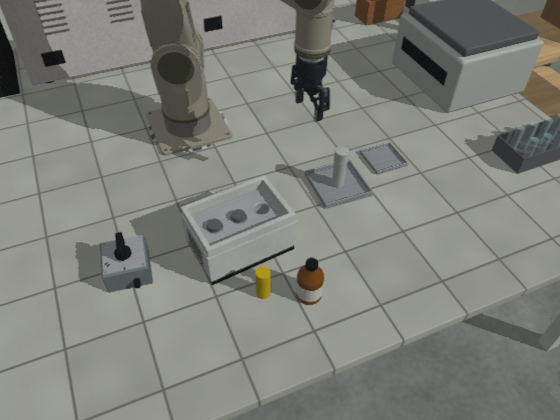

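View pics/t6.png

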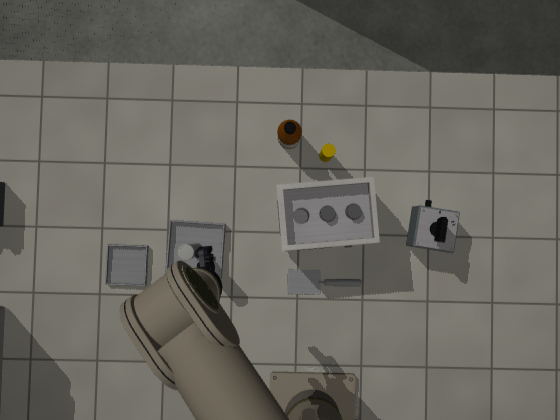

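The vessel stands upright in the tray (top view px (186,253), scene view (341,167)). The handle lines up with the single dash, and the plugs, bottle and spatula are where they started. Handing in.

```bash
python3 -c "
from workcell import manip;print(manip.hand_in())"
```

```text
the job is handed in; nothing more can be done
None
```

I turned the isolator handle to its off stop, then moved the vessel from the heater to the larger cooling tray. It was handed in at about 21 s.

- **Isolator:** I turned the handle anticlockwise about 56° until the wrist moment rose to about 0.9 N m against the stop. In the last pictures the bar is at about -8°, matching the box and its single dash.
- **Vessel:** I gripped it by the cap and lifted it straight up clear of the rim. I then lowered it until the tray floor pushed back with about 5 N, and let go. It stands at (0.443, 0.322), with its top at 0.134 m (0.135 expected), within 2 mm of the tray centre.
- **Other objects:** Both plugs and the bottle measured within 1–2 mm of where they started. The spatula looks unmoved in the top picture, but I did not measure it.
- **Robot:** The gripper is open and clear of everything, with about zero wrist force.

No check failed or disagreed.

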